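# Roll a specimen tube to the reading band of a covered label reader

## Task

Open the label reader by lifting its hinged cover up and over until it stays open by itself, then roll the specimen tube along the reader's mat, pushing its side and without lifting it, so that it stops squarely across the mat with its middle over the green band. Do not let it overrun the band towards the red line, and leave the gel bottle, jar and tube rack where they are.

Things in the scene. Friction and masses are not known exactly. Their poses are not given: they have to be found in the camera images.
- mark (a point): Middle of the green band, on the mat (12 mm above the counter). x along the level grey mat into the bay, y across it, z up; all x below count from here, in mm. The band is 30 mm wide (x -15 to 15), runs right across the mat and is repeated in green on the bay's side walls; a thin red line lies at x 40. The mat is 160 mm wide, x -192 to 70.
- reader: White label reader, fixed to the counter; origin on the counter under the mark, same axes. Run-in x -200 to -75: side rims 15 mm wide, 10 mm above the mat; front lip 8 mm thick, 8 mm high. Bay x -75 to 70: side walls 15 mm thick (outsides at y -95 and 95), 68 mm above the mat; its far end is the reader's head, 110 mm deep, 66 mm high.
- cover (a joint): Angle (rad) of the bay's clear, blue-framed cover, 0.3 kg: 0 closed and level, grows as its near edge swings up and away from the robot, stop at 1.95. Turns freely: balances near 1.63; beyond 1.7 it falls open to the stop and stays. 153 mm from hinge to near edge, 187 wide, 7 thick; a skirt at the near edge reaches 47 mm down when closed, barring the tube's way.
- cover_handle (a point): Middle of the cover's handle: a steel bar 10 mm thick, 100 mm long along y, in the cover's plane, 39 mm out from the skirt, on a rod at each end. It swings about the hinge at radius 192 mm; closed, it is 72 mm above the mat at x -122. Can be pinched from above through the whole swing, turning in the pinch; lifting it takes 2 N.
- cover_hinge (a point): Middle of the cover's hinge line (along y), 72 mm above the mat at x 70; does not move when the cover swings.
- tube_center (a point): Centre of the specimen tube, a closed plain cylinder, diameter 38 mm, length 110 mm, white with a flush purple cap at its +y end, 0.09 kg; y along its axis. At first it lies across the run-in, 19 mm above the mat, at x -150 to -120. Pushed slowly it rolls and stops soon after the push (coasts 5 mm from 0.08 m/s, 30 mm from 0.2 m/s).
- gel: Clear gel bottle with blue cap, 60 mm diameter, 150 mm tall, standing loose beside the reader; origin at the centre of its underside. Leave it alone.
- jar: White specimen jar with yellow lid, 68 mm diameter, 70 mm tall, standing loose beside the reader; origin at the centre of its underside. Leave it alone.
- rack: White tube rack 200 mm (its x) by 90 mm, 54 mm tall with four purple caps rising to 78 mm, standing loose beside the reader; origin at the centre of its underside. Leave it alone.

How it is judged (in metres and radians):
On the way, in this order (a step that is already met when the one before it is completed fails the run):
1. the cover has been swung over past its balance point (value of joint cover above 1.7 rad), for 0.2 s.
2. the tube is rolling along the mat: it has turned upside down at least once (angle between tube_center's own z axis and vertical above 2.3 rad), for 0.05 s.
At the end, for the whole second after the job is handed in: The cover stands open by itself (beyond 1.7 rad) and the tube lies at rest on the mat with its centre within 15 mm of the middle of the green band along the mat (that is, over the 30 mm band) and its axis within 0.2 rad of square across the mat (value of joint cover above 1.7 rad and x of tube_center in the frame of mark between -0.015 and 0.015 m and angle between the y axis of tube_center and the y axis of mark, either way round below 0.2 rad and height (world z) of tube_center below 0.036 m and linear speed of tube below 0.01 m/s); the robot touches nothing.
It fails at once if the tube overruns: its centre goes more than 30 mm past the middle of the green band (x of tube_center in the frame of mark above 0.03 m).
It fails at once if the tube is lifted off the mat by more than 12 mm (height (world z) of tube_center above 0.043 m).
It fails at once if the gel bottle is moved by more than 25 mm (distance of gel from where it was at the start of the episode above 0.025 m).
It fails at once if the jar is moved by more than 25 mm (distance of jar from where it was at the start of the episode above 0.025 m).
It fails at once if the tube rack is moved by more than 25 mm (distance of rack from where it was at the start of the episode above 0.025 m).
It also fails if it takes over 54 s, if anything falls off the work surface, if the arm or the gripper's body presses on something with over 40 N, if the wrist force passes 120 N, or if a joint passes its speed limit or range.

## Robot

A 6-joint arm with a two-finger parallel gripper is mounted at the origin on the work surface. World frame = base frame: x ahead of the robot, y to its left, z up, the work surface at z = 0. Lengths are in mm, angles in rad, forces in N, time in s.
With the tool pointing down it reaches from about 300 to 775 mm from the base axis. Payload 14.6 kg.
Tool frame: the origin (TCP) lies at the very end of the fingers, on their centre line; the grasp point (between the pads) lies 19 mm behind it; z points along the fingers, y is the line along which they close (so a half turn about z gives the same grasp; the last joint's range is limited). The gripper opens to 94 mm and grips with 3 to 60 N. Pads are 16 mm wide; open, the fingers measure 119 mm over their backs; the gripper's body (75 mm by 177 mm) begins 78 mm behind the grasp point.
Start: joints at [-1.312, 0.3, 1.521, -0, 1.321, -0.067], TCP at [176.03, -521.059, 205.446] pointing down, gripper open.
Joint ranges: [-3.03, 3.03], [-0.79, 2.21], [0.23, 2.52], [-1.04, 4.18], [0, 3.07], [-2.55, 2.55]. Speed limits (rad/s): [2.22, 2.22, 2.57, 3.14, 3.14, 3.14].

## Interface

Orientations are given as [roll, pitch, yaw] about the fixed x, y, z axes, in that order (R = Rz(yaw) Ry(pitch) Rx(roll)).
In Python, from cell import manip, optics gives the robot as it stands.
- The arm moves only by the shell command python3 -m crank 'ROWS' [FORCE]. ROWS is JSON, a list of rows, each a list of 7 numbers: the opening in per cent of the stroke, from 0 (shut) to 100 (fully open), then the shift along the tool's x, y, z in mm, then the turn, a rotation vector about the tool's x, y, z in rad. A call has 1 to 10 rows; each row is the pose to reach, as a shift and turn from the pose commanded when the call began, along the tool's axes at that moment; what a row does not reach only later rows make up. A row lasts 1/10 s, in which the tool goes at most 50 mm and 8.59 degrees, less where a joint would pass 70% of its speed; a pose out of reach is approached as far as the arm can. A call with a gripper value outside its range is refused whole. The fingers move at their own pace and stop on an object; FORCE is the grip in N (left out, the last holds). Time passes only in rows, so rows that repeat a pose let the fingers close. It gives the time, the measured TCP pose, the force, the opening and the grip force at its end, in the units of the state.
- manip.read_state(): the state, without advancing time (a new reading comes with each control period).
- optics.camera(name): name is "scene" or "top" or "wrist"; returns (picture, depth): 420x560x3 uint8, red, green, blue; 420x560 float32, mm along the optical axis (not along the pixel's ray), 0 where there is no reading.
- optics.calibration(name): a dict with "camera_matrix" (3x3 intrinsics, pixels), "R" (3x3) and "t" (3): a world point X has camera coordinates R X + t. Camera axes: x right, y down, z forward; pixel columns grow to the right and rows downward; lengths in mm; the calibration is good to about 2 mm. The wrist camera is an equidistant fisheye: a pixel r from the principal point sees the ray r / f radians off the axis. A picture is of the moment at which its call begins: read the wrist's pose just before it. calibration takes no time and is no camera call; for the wrist camera it gives the pose at the moment of the call.
- manip.sign_off(): hands the job in; it is judged then, once.
The state is a dict: "clock": time; "joints": joint angles; "qd": joint speeds; "effort": joint torques, N m; "eef_pos": TCP position; "eef_rot": TCP orientation; "wrist_force": force on the tool from outside, world axes, zero at the start; "moment": the same for the moment, N m; "finger_gap": finger opening in mm; "finger_force": force on a finger pad.
Only numpy, scipy, OpenCV 4.12 (cv2) and the standard library are available. Lean on these libraries where they do the work, as an engineer would, in place of code of your own. Each camera call takes 0.05 s, during which the arm holds its last target. There are 200 camera calls.

## Working session

There is one attempt and no reset: what is moved stays moved. The work goes in short steps, Python scripts to look and compute and a shell command to move; the robot and the scene stay as the last step left them, time stands still between calls to the robot, and variables do not carry over. Pictures are saved under pics/ and viewed, at most 10 in all, crops included, and the job is handed in when it is done.

```bash
ls; mkdir -p pics
python3 - <<'E'
from cell import manip, optics
import cv2,numpy as np
print(manip.read_state())
ims=[]
for n in("scene","top"):
    p,d=optics.camera(n); np.savez(f"{n}0.npz",p=p,d=d)
    c=optics.calibration(n); print(n,{k:np.round(v,3).tolist() for k,v in c.items()})
    cv2.imwrite(f"pics/{n}0.png",p[:,:,::-1])
E
```

```text
pics
{'clock': 0.0, 'joints': array([-1.31157687e+00,  3.00477281e-01,  1.52158717e+00, -3.19946761e-05,
        1.32069613e+00, -6.65882681e-02]), 'qd': array([-1.54852044e-03, -2.35011170e-04,  1.61089723e-03,  1.28156657e-05,
       -5.30648695e-05,  1.52087453e-04]), 'effort': array([-2.11889535e-03, -5.31819034e+01, -3.52734911e+01,  7.07706157e-02,
        2.43942562e-02, -1.28980464e-04]), 'eef_pos': array([ 175.96796998, -520.81038914,  204.88036369]), 'eef_rot': array([-3.14042525e+00, -4.67915402e-05,  3.25815636e-01]), 'wrist_force': array([0.55408056, 0.09086955, 0.25176757]), 'moment': array([0.01523072, 0.01606431, 0.0119681 ]), 'finger_force': 0.0, 'finger_gap': 93.95272707183744}
scene {'camera_matrix': [[427.299, 0.0, 286.369], [0.0, 427.299, 219.012], [0.0, 0.0, 1.0]], 'R': [[-0.676, 0.736, -0.014], [0.56, 0.503, -0.658], [-0.478, -0.453, -0.753]], 't': [384.453, -281.254, 1392.336]}
top {'camera_matrix': [[403.914, 0.0, 279.473], [0.0, 403.914, 207.437], [0.0, 0.0, 1.0]], 'R': [[0.0, -1.0, -0.012], [-0.996, 0.001, -0.088], [0.088, 0.012, -0.996]], 't': [19.23, 607.862, 866.833]}
```

View pics/top0.png

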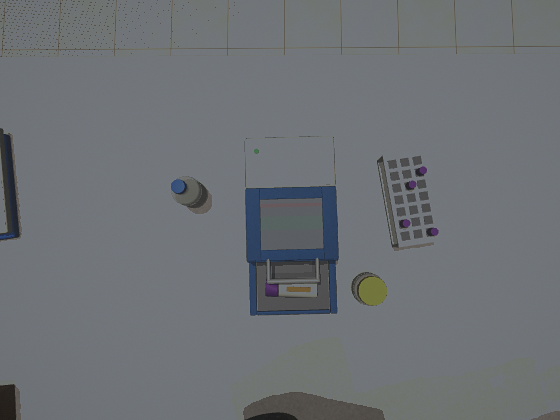

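View pics/scene0.png

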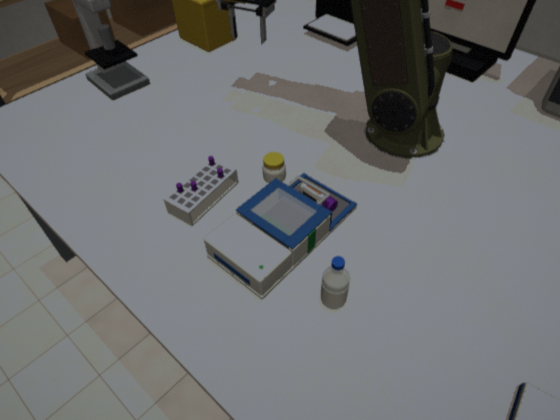

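The top view shows the reader: head at (290,162), blue cover around (291,224), handle bar around (293,263) and tube at (292,290) with its purple cap to the left. The gel bottle is at (187,190), the jar at (371,290) and the rack at (407,202). The scene view shows the same layout, with the tube's cap at (330,203).

```bash
cat > h.py <<'E'
import numpy as np,cv2
from cell import manip,optics
def cal(n):
    c=optics.calibration(n); return np.array(c["camera_matrix"]),np.array(c["R"]),np.array(c["t"])
def cloud(n,d):
    K,R,t=cal(n); v,u=np.mgrid[:420,:560]
    c=np.stack([(u-K[0,2])/K[0,0]*d,(v-K[1,2])/K[1,1]*d,d],-1)
    return (c-t)@R
def rays(n,uv):
    K,R,t=cal(n); uv=np.atleast_2d(uv).astype(float)
    r=np.c_[(uv-K[:2,2])/[K[0,0],K[1,1]],np.ones(len(uv))]@R
    return -R.T@t,r
def plane(n,uv,z):
    o,r=rays(n,uv); return o+r*((z-o[2])/r[:,2])[:,None]
def tri(a,ua,b,ub):
    o1,r1=rays(a,ua);o2,r2=rays(b,ub);r1=r1[0];r2=r2[0]
    s=np.linalg.lstsq(np.c_[r1,-r2],o2-o1,rcond=None)[0]
    p,q=o1+s[0]*r1,o2+s[1]*r2
    return (p+q)/2,np.linalg.norm(p-q)
def hsv(p): return cv2.cvtColor(p,cv2.COLOR_RGB2HSV)
def rect(xy):
    (c,s,a)=cv2.minAreaRect(xy.astype(np.float32)); return np.round(c,1),np.round(s,1),round(a,1)
E
python3 - <<'E'
from h import *
T=np.load("top0.npz");S=np.load("scene0.npz")
for n,D in(("top",T),("scene",S)):
    H=hsv(D["p"]);P=cloud(n,D["d"]);ok=D["d"]>0
    v,u=np.mgrid[:420,:560]
    roi=(P[...,0]>250)&(P[...,0]<850)&(abs(P[...,1])<110)&ok
    b=(H[...,0]>100)&(H[...,0]<125)&(H[...,1]>120)&roi
    for lo,hi in((65,110),(10,40)):
        m=b&(P[...,2]>lo)&(P[...,2]<hi)
        print(n,lo,m.sum(),rect(P[m][:,:2]),"zmed",np.median(P[m][:,2]))
    pu=(H[...,0]>130)&(H[...,0]<160)&(H[...,1]>100)&roi&(P[...,2]<60)
    print(n,"cap",pu.sum(),P[pu].mean(0),P[pu][:,2].max(),u[pu].mean(),v[pu].mean())
    g=(H[...,0]>40)&(H[...,0]<85)&(H[...,1]>60)&roi
    k,L,st,c=cv2.connectedComponentsWithStats(g.astype(np.uint8))
    for i in range(1,k):
        if st[i,4]>8: print("green",c[i],st[i,4],P[L==i].mean(0))
d=T["d"];P=cloud("top",d)
for r in range(256,316,3): print(r,[(int(P[r,c,0]),int(P[r,c,1]),int(P[r,c,2])) for c in(271,285,300,316)])
i=cv2.resize(T["p"][240:325,235:350],None,fx=6,fy=6,interpolation=cv2.INTER_CUBIC)
cv2.imwrite("pics/c1.png",cv2.convertScaleAbs(i[:,:,::-1],alpha=1.5))
i=cv2.resize(S["p"][160:300,190:370],None,fx=4,fy=4,interpolation=cv2.INTER_CUBIC)
cv2.imwrite("pics/c2.png",cv2.convertScaleAbs(i[:,:,::-1],alpha=1.5))
E
```

```text
top 65 3293 (array([569.1,  -5.6]), array([151.5, 186.1]), 1.5) zmed 87.37095000744687
top 10 809 (array([431.5,  -9.8]), array([110.8, 188. ]), 0.8) zmed 21.351251475176237
top cap 136 [431.54345049  36.37263508  47.62154684] 52.78519493025302 271.20588235294116 289.2867647058824
green [256.  150.5] 16 [723.99108643  68.10240808  78.84645086]
green [337. 222.] 9 [ 572.76679223 -100.46553716   81.37355813]
scene 65 1680 (array([557.7,  -6.2]), array([179.9, 188.2]), 1.3) zmed 86.2588798217651
scene 10 375 (array([568.1,  -4.1]), array([381.9, 188.5]), 2.0) zmed 20.24711116485046
scene cap 136 [440.66751229  39.75048685  41.35354312] 51.37304026892867 329.79411764705884 203.33823529411765
green [311.29710145 240.01449275] 138 [574.7167375   89.00788598  52.20897648]
green [260.66666667 266.75      ] 12 [724.29955278  66.38152507  77.50558141]
256 [(502, 35, 86), (502, 7, 84), (503, -23, 88), (503, -56, 86)]
259 [(496, 35, 86), (497, 7, 88), (497, -23, 87), (497, -56, 87)]
262 [(487, 38, 11), (487, 6, 12), (487, -26, 11), (490, -56, 86)]
265 [(480, 38, 13), (480, 6, 11), (480, -26, 11)
[... 371 characters left out ...]
8, 7, 87), (444, -24, 47), (444, -59, 43)]
286 [(438, 36, 51), (438, 7, 48), (438, -24, 48), (438, -58, 49)]
289 [(432, 36, 49), (432, 7, 50), (432, -24, 50), (432, -58, 48)]
292 [(425, 36, 48), (426, 7, 49), (426, -24, 50), (425, -58, 47)]
295 [(418, 36, 41), (419, 7, 42), (419, -24, 42), (419, -58, 44)]
298 [(408, 37, 10), (408, 7, 14), (408, -25, 13), (408, -61, 9)]
301 [(402, 37, 14), (401, 7, 11), (402, -25, 12), (402, -61, 11)]
304 [(394, 38, 7), (395, 7, 11), (395, -25, 12), (396, -60, 14)]
307 [(389, 37, 15), (389, 7, 13), (389, -25, 12), (389, -61, 10)]
310 [(382, 37, 11), (383, 7, 14), (384, -25, 20), (384, -60, 20)]
313 [(377, 37, 19), (377, 7, 22), (377, -25, 19), (377, -60, 18)]
```

View pics/c1.png

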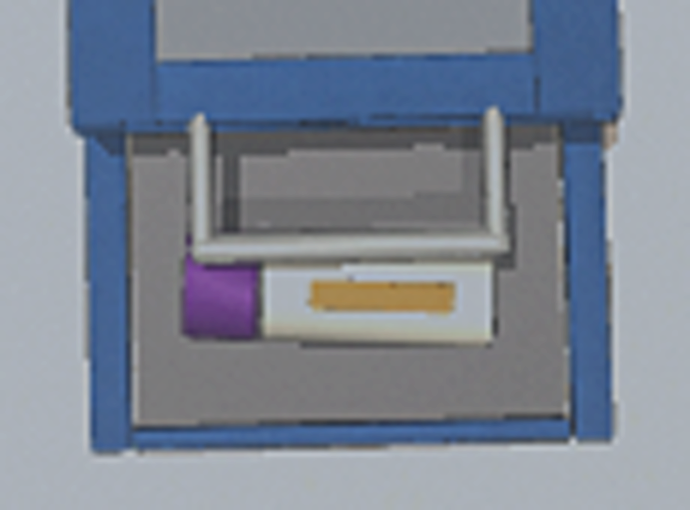

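View pics/c2.png

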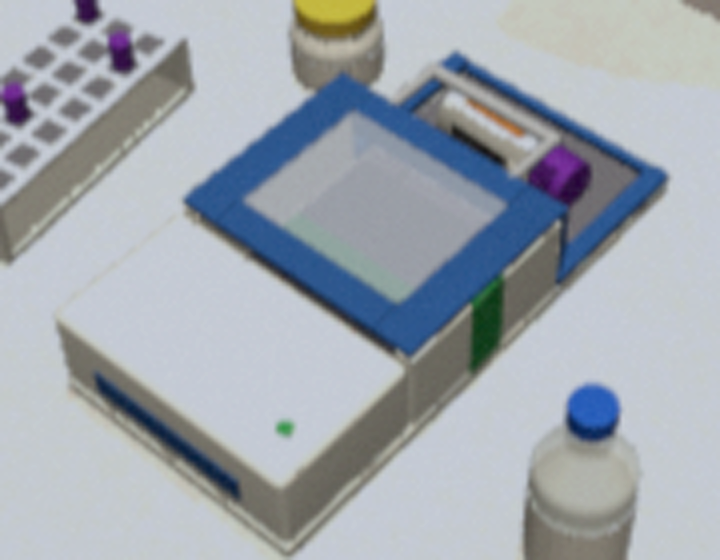

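The crops show the handle bar in the top view from about (268.8,281.7) to (319,280.3), and in the scene view from about (299,177) to (329.5,195). The green wall band is clear, and the tube lies square just on the robot side of the bar. The reader yaw is about +0.027 rad, with the mark near (576,-5.5).

```bash
python3 - <<'E'
from h import *
for a,b in(((268.8,281.7),(329.5,195)),((319,280.3),(298.75,177))):
    print("bar",tri("top",a,"scene",b), plane("top",a,84), plane("scene",b,84))
E
python3 -m crank '[[40,427,-396,0,0,0,-1.272],[40,427,-396,0,0,0,-1.272],[40,427,-396,0,0,0,-1.272],[40,427,-396,0,0,0,-1.272],[40,427,-396,0,0,0,-1.272],[40,427,-396,0,0,0,-1.272],[40,427,-396,0,0,0,-1.272],[40,427,-396,0,0,0,-1.272],[40,427,-396,0,0,0,-1.272],[40,427,-396,0,0,0,-1.272]]'
```

```text
bar (array([449.7406356 ,  41.24237841,  80.7469597 ]), np.float64(2.5577387952995423)) [[450.88266643  40.14430933  84.        ]] [[451.4443329   43.99298495  84.        ]]
bar (array([452.87236545, -61.33073331,  82.03774104]), np.float64(2.4433245577805787)) [[453.8469287  -62.09035486  84.        ]] [[453.65544116 -59.03001549  84.        ]]
clock: 1.1
eef_pos: [415.0, -79.6, 205.5]
eef_rot: [3.141, 0.0, 1.601]
wrist_force: [1.6, -0.8, -1.1]
finger_gap: 37.5
finger_force: 0.0
```

```bash
python3 -m crank '[[40,35,20,20,0,0,0],[40,69,40,55,0,0,0],[40,69,40,65,0,0,0],[40,69,40,65,0,0,0],[40,69,40,65,0,0,0]]'
python3 - <<'E'
from h import *
c=optics.calibration("wrist");p,d=optics.camera("wrist");np.savez("w1.npz",p=p,d=d,**{k:np.array(v) for k,v in c.items()})
print(manip.read_state()["eef_pos"])
cv2.imwrite("pics/w1.png",cv2.convertScaleAbs(p[:,:,::-1],alpha=1.4))
E
```

```text
clock: 1.6
eef_pos: [452.6, -12.3, 141.1]
eef_rot: [3.141, 0.0, 1.597]
wrist_force: [-0.5, 0.2, -0.1]
finger_gap: 37.5
finger_force: 0.0
[452.82299407 -12.52699314 141.50301778]
```

View pics/w1.png

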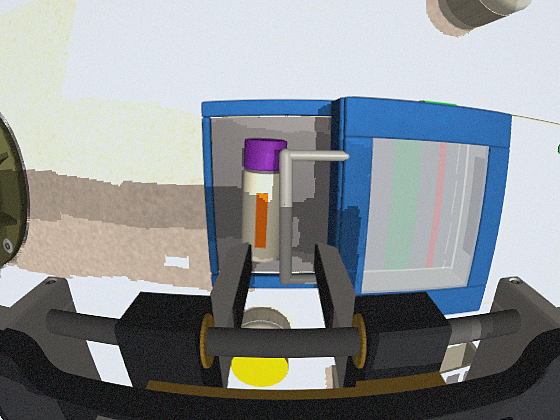

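The wrist view shows the bar at column 286, midway between the fingers (about 235 and 335). The tube is at column 258 and the green band at about 402. Next I check the bar with a fisheye ray.

```bash
cat >> h.py <<'E'
def fish(uv,z,c):
    K,R,t=[np.array(c[k]) for k in("camera_matrix","R","t")]
    a=(np.array(uv,float)-K[:2,2])/K[0,0]; r=np.linalg.norm(a)
    v=R.T@np.r_[a/r*np.sin(r),np.cos(r)]; o=-R.T@t
    return np.round(o+v*(z-o[2])/v[2],1)
E
python3 - <<'E'
from h import *
c=np.load("w1.npz")
for uv,z in(((286,165),84),((286,265),84),((247,200),31),((282,200),31),((402,180),12),((402,270),12),((443,200),12)): print(uv,fish(uv,z,c))
E
```

```text
(286, 165) [454.3  33.8  84. ]
(286, 265) [456.6 -46.2  84. ]
(247, 200) [420.1  -6.7  31. ]
(282, 200) [452.3  -6.   31. ]
(402, 180) [572.7  13.7  12. ]
(402, 270) [587.1 -86.4  12. ]
(443, 200) [623.6  -5.3  12. ]
```

```bash
python3 -m crank '[[40,2,2,20,0,0,0],[40,2,2,40,0,0,0],[40,2,2,60,0,0,0],[40,2,2,76,0,0,0],[40,2,2,76,0,0,0],[0,2,2,76,0,0,0],[0,2,2,76,0,0,0],[0,2,2,76,0,0,0],[0,2,2,76,0,0,0],[0,2,2,76,0,0,0]]' 15
```

```text
clock: 2.65
eef_pos: [454.7, -9.6, 65.0]
eef_rot: [3.141, 0.0, 1.598]
wrist_force: [-4.0, -1.1, 6.7]
finger_gap: 9.1
finger_force: 15.0
```

```bash
python3 -m crank '[[0,0,1,-19,0,0,0],[0,0,4,-38,0,0,0],[0,0,9,-57,0,0,0],[0,0,15,-75,0,0,0],[0,0,24,-92,0,0,0],[0,0,34,-108,0,0,0],[0,0,45,-124,0,0,0],[0,0,58,-138,0,0,0],[0,0,73,-150,0,0,0],[0,0,88,-162,0,0,0]]' 15
```

```text
clock: 3.65
eef_pos: [542.4, -7.3, 228.3]
eef_rot: [-3.141, 0.001, 1.598]
wrist_force: [-2.8, -1.8, -0.1]
finger_gap: 9.3
finger_force: 15.0
```

```bash
python3 -m crank '[[0,0,17,-9,0,0,0],[0,0,34,-17,0,0,0],[0,0,53,-23,0,0,0],[0,0,71,-27,0,0,0],[0,0,90,-30,0,0,0],[0,0,110,-30,0,0,0],[0,0,129,-28,0,0,0],[0,0,148,-25,0,0,0],[0,0,164,-20,0,0,0],[0,0,164,-20,0,0,0]]' 15
```

```text
clock: 4.65
eef_pos: [707.9, -2.8, 245.9]
eef_rot: [3.141, 0.0, 1.598]
wrist_force: [1.2, -1.5, 2.2]
finger_gap: 9.6
finger_force: 15.0
```

```bash
python3 -m crank '[[40,0,0,0,0,0,0],[40,0,0,0,0,0,0],[40,0,0,0,0,0,0],[40,0,0,-15,0,0,0],[40,0,0,-40,0,0,0],[40,0,0,-70,0,0,0],[40,0,-40,-70,0,0,0],[40,0,-80,-70,0,0,0],[40,0,-120,-70,0,0,0],[40,0,-160,-70,0,0,0]]'
python3 - <<'E'
from h import *
p,d=optics.camera("scene"); np.savez("scene1.npz",p=p,d=d)
i=cv2.resize(p[80:320,140:420],None,fx=2.5,fy=2.5)
cv2.imwrite("pics/s1.png",cv2.convertScaleAbs(i[:,:,::-1],alpha=1.5))
E
```

```text
clock: 5.65
eef_pos: [544.5, -7.0, 316.4]
eef_rot: [3.141, -0.0, 1.598]
wrist_force: [1.3, 0.8, 1.3]
finger_gap: 37.4
finger_force: 0.0
```

View pics/s1.png

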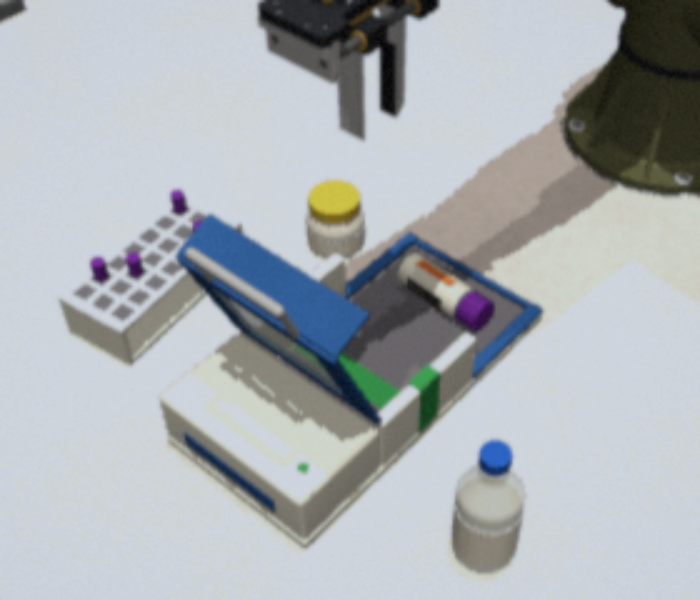

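The scene view shows the cover standing open, with the green band exposed and the tube, bottle, jar and rack unmoved. Next I go behind the tube and turn the fingers to lie across it.

```bash
python3 -m crank '[[75,0,-30,0,0,0,0.14],[75,-2,-75,20,0,0,0.28],[75,-4,-110,50,0,0,0.42],[75,-4,-147,80,0,0,0.56],[75,-4,-147,110,0,0,0.7],[75,-4,-147,140,0,0,0.84],[75,-4,-147,170,0,0,0.98],[75,-4,-147,170,0,0,1.12],[75,-4,-147,170,0,0,1.26],[75,-4,-147,170,0,0,1.4]]'
python3 -m crank '[[75,0,0,0,0,0,0.1],[75,0,0,0,0,0,0.171],[75,0,0,0,0,0,0.171]]'
python3 - <<'E'
from h import *
p,d=optics.camera("top"); np.savez("top1.npz",p=p,d=d)
c=optics.calibration("wrist");w,_=optics.camera("wrist");np.savez("w2.npz",p=w,**{k:np.array(v) for k,v in c.items()})
print(manip.read_state()["eef_pos"])
i=np.hstack([cv2.resize(p[100:330,200:400],(500,575)),cv2.resize(w,(300,575))])
cv2.imwrite("pics/t1.png",cv2.convertScaleAbs(i[:,:,::-1],alpha=1.5))
H=hsv(p);P=cloud("top",d);v,u=np.mgrid[:420,:560]
for nm,m in(("green",(H[...,0]>40)&(H[...,0]<85)&(H[...,1]>60)),("red",((H[...,0]<8)|(H[...,0]>172))&(H[...,1]>70)),("purple",(H[...,0]>130)&(H[...,0]<160)&(H[...,1]>100))):
    m=m&(abs(u-291)<50)&(v>100)&(v<320)
    k,L,st,ce=cv2.connectedComponentsWithStats(m.astype(np.uint8))
    for i in range(1,k):
        if st[i,4]>12: q=P[L==i]; print(nm,st[i],rect(q[:,:2]),np.median(q,0).round(1),plane("top",ce[i],12).round(1))
E
```

```text
clock: 6.7
eef_pos: [399.5, -14.9, 146.5]
eef_rot: [-3.142, -0.0, 0.192]
wrist_force: [-0.4, 0.0, -0.2]
finger_gap: 69.9
finger_force: 0.0
clock: 7.0
eef_pos: [399.6, -15.0, 146.7]
eef_rot: [3.142, -0.0, 0.026]
wrist_force: [-0.6, -0.4, 0.2]
finger_gap: 70.9
finger_force: 0.0
[399.66329068 -14.96165414 146.62141011]
green [330 213   8  15 113] (array([564.3, -51.1]), array([ 30. , 135.1]), 17.9) [577.  -92.7  80.7] [[ 581.8 -101.7   12. ]]
green [245 215   8  15 113] (array([572.9,  86.7]), array([29.5, 22.8]), 0.3) [572.9  83.6  81. ] [[577.2  88.8  12. ]]
green [256 215  71  16 951] (array([560.3,  -6.5]), array([ 61.1, 156.8]), 1.6) [576.2  -6.5  12.8] [[575.6  -6.2  12. ]]
red [255 202  71   6 268] (array([612.5,  -1.8]), array([107.8, 128.6]), 43.0) [614.8  -4.4  12.6] [[615.5  -3.9  12. ]]
purple [266 279  12  17 187] (array([435.4,  35.8]), array([34. , 23.6]), 0.4) [436.6  36.8  47.6] [[432.5  37.3  12. ]]
```

View pics/t1.png

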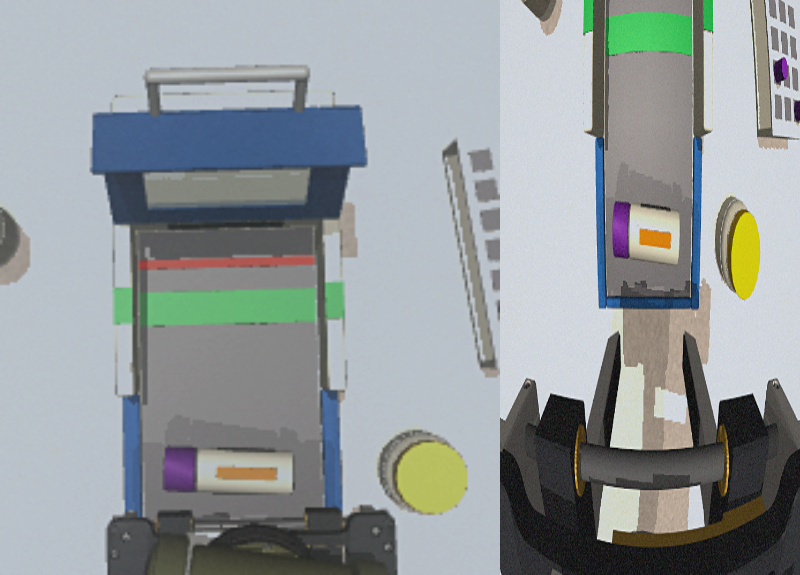

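The view shows a clear green band, giving the mark at x≈576, with the red line at ≈615.5. The tube is square at x≈436, and the fingers are above and behind it with room to come down.

```bash
python3 -m crank '[[75,0,-7,30,0,0,0],[75,0,-7,60,0,0,0],[75,0,-7,85,0,0,0],[75,0,-7,105,0,0,0],[75,0,-7,117,0,0,0],[75,0,-7,124,0,0,0],[75,0,-7,124,0,0,0]]'
python3 -m crank '[[75,4,0,0,0,0,0],[75,8,0,0,0,0,0],[75,12,0,0,0,0,0],[75,16,0,0,0,0,0],[75,20,0,0,0,0,0],[75,25,0,0,0,0,0],[75,30,0,0,0,0,0],[75,35,0,0,0,0,0],[75,40,0,0,0,0,0],[75,45,0,0,0,0,0]]'
python3 - <<'E'
from h import *
p,d=optics.camera("top");H=hsv(p);P=cloud("top",d);v,u=np.mgrid[:420,:560]
w,_=optics.camera("wrist");s,_=optics.camera("scene")
i=np.hstack([cv2.resize(p[100:330,200:400],(400,460)),cv2.resize(s[140:280,250:370],(394,460))])
cv2.imwrite("pics/t2.png",cv2.convertScaleAbs(i[:,:,::-1],alpha=1.5))
m=(H[...,0]>130)&(H[...,0]<160)&(H[...,1]>100)&(abs(u-291)<50)&(v>100)&(v<320)
print(m.sum(),P[m].min(0),P[m].max(0))
E
```

```text
clock: 7.8
eef_pos: [399.2, -7.9, 22.0]
eef_rot: [-3.141, 0.001, 0.028]
wrist_force: [-1.1, -0.1, 1.7]
finger_gap: 70.3
finger_force: 0.0
clock: 8.8
eef_pos: [445.0, -6.8, 22.4]
eef_rot: [-3.142, 0.0, 0.027]
wrist_force: [-0.3, -0.6, 0.7]
finger_gap: 70.7
finger_force: 0.1
134 [467.80259344  24.06157771  35.47078001] [492.98752446  47.71413766  53.52484666]
```

View pics/t2.png

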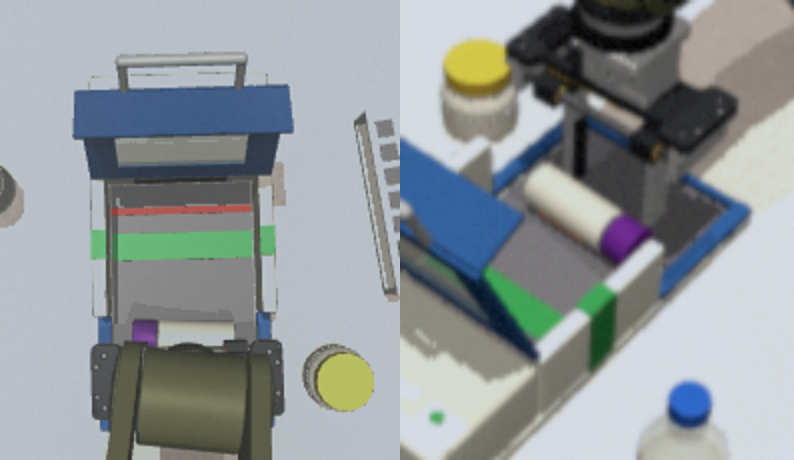

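The tube is rolling square ahead of the fingers, with its front edge at x≈493. I keep pushing and slow down at the end.

```bash
python3 -m crank '[[75,5,0,0,0,0,0],[75,10,0,0,0,0,0],[75,15,0,0,0,0,0],[75,20,0,0,0,0,0],[75,25,0,0,0,0,0],[75,30,0,0,0,0,0],[75,35,0,0,0,0,0],[75,40,0,0,0,0,0],[75,45,0,0,0,0,0],[75,50,0,0,0,0,0]]'
python3 -m crank '[[75,5,0,0,0,0,0],[75,10,0,0,0,0,0],[75,15,0,0,0,0,0],[75,20,0,0,0,0,0],[75,25,0,0,0,0,0],[75,29,0,0,0,0,0],[75,33,0,0,0,0,0],[75,36,0,0,0,0,0],[75,39,0,0,0,0,0],[75,42,0,0,0,0,0]]'
python3 -m crank '[[75,0,0,0,0,0,0],[75,0,0,0,0,0,0],[75,0,0,0,0,0,0]]'
cat > tube.py <<'E'
from h import *
r=np.array([np.cos(.027),np.sin(.027)])
p,d=optics.camera("top");H=hsv(p);P=cloud("top",d);v,u=np.mgrid[:420,:560]
q=P-[575.9,-5.5,12]; X=q[...,:2]@r; Y=q[...,1]*r[0]-q[...,0]*r[1]
ok=(d>0)&(abs(X)<60)&(abs(Y)<75)&(q[...,2]>10)&(q[...,2]<45)
for y in range(-65,70,10):
    m=ok&(abs(Y-y)<5)
    if m.sum()>5: print(y,m.sum(),X[m].min().round(1),X[m].max().round(1))
s,_=optics.camera("scene")
i=np.hstack([cv2.resize(p[100:330,200:400],(400,460)),cv2.resize(s[140:280,250:370],(394,460))])
cv2.imwrite("pics/t3.png",cv2.convertScaleAbs(i[:,:,::-1],alpha=1.5))
E
python3 tube.py
```

```text
clock: 9.95
eef_pos: [494.9, -5.4, 22.4]
eef_rot: [-3.142, 0.0, 0.027]
wrist_force: [0.0, -0.1, 0.0]
finger_gap: 70.7
finger_force: 0.1
clock: 10.95
eef_pos: [536.7, -4.3, 22.4]
eef_rot: [3.142, 0.0, 0.027]
wrist_force: [0.4, 0.0, 0.3]
finger_gap: 70.4
finger_force: 0.2
clock: 11.25
eef_pos: [536.4, -4.3, 22.4]
eef_rot: [-3.142, 0.0, 0.027]
wrist_force: [0.1, 0.0, -0.1]
finger_gap: 70.4
finger_force: 0.0
```

View pics/t3.png

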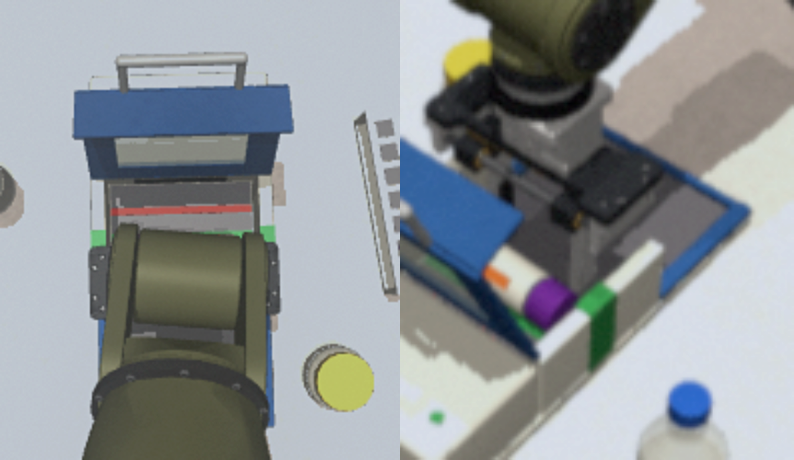

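The arm hides the tube from the top camera, and the scene view shows it entering the band. I give it a small slow push, back off, then measure.

```bash
python3 -m crank '[[75,2,0,0,0,0,0],[75,4,0,0,0,0,0],[75,6,0,0,0,0,0],[75,8,0,0,0,0,0],[75,8,0,0,0,0,0],[75,0,0,0,0,0,0],[75,-20,0,0,0,0,0],[75,-60,0,0,0,0,0],[75,-100,0,0,0,0,0],[75,-130,0,0,0,0,0]]'
sed -i 's/t3/t4/' tube.py; python3 tube.py
```

```text
clock: 12.35
eef_pos: [403.7, -7.7, 22.1]
eef_rot: [-3.141, 0.001, 0.027]
wrist_force: [0.1, 0.1, 0.5]
finger_gap: 70.6
finger_force: 0.0
-55 41 -19.7 15.4
-45 79 -19.7 15.6
-35 84 -19.4 15.7
-25 74 -19.2 16.0
-15 79 -18.8 16.2
-5 85 -18.5 16.6
5 70 -18.2 16.8
15 82 -18.0 17.3
25 78 -17.7 17.3
35 71 -17.5 17.8
45 85 -17.2 18.2
55 31 -16.9 18.2
```

View pics/t4.png

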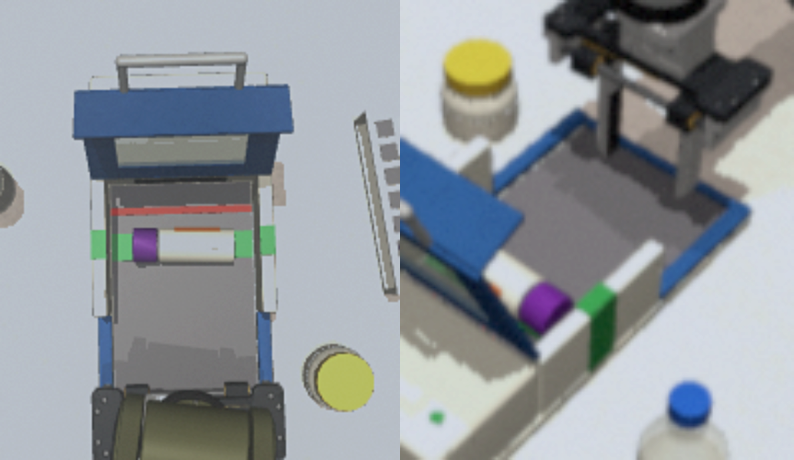

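The tube lies square over the green band, its centre about 1 mm short of the middle. The cover is open, everything else is in place and the robot is clear, so I hand it in.

```bash
python3 -m crank '[[75,0,0,-5,0,0,0],[75,0,0,-40,0,0,0],[75,0,0,-80,0,0,0],[75,0,0,-80,0,0,0],[75,0,0,-80,0,0,0]]'; python3 -c "from cell import manip;print(manip.sign_off())"
```

```text
clock: 12.95
eef_pos: [407.5, -7.8, 103.1]
eef_rot: [3.141, -0.002, 0.027]
wrist_force: [0.2, 0.0, -1.0]
finger_gap: 70.5
finger_force: 0.0
the job is handed in; nothing more can be done
None
```

The job is handed in at about 13 s (no verdict was returned): the cover stands open by itself, and the tube was rolled to rest square across the mat, about 1 mm from the middle of the green band, with the bottle, jar and rack left where they were.

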